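Key the pigment mill's lid and press it down to run

TASK

Run the pigment mill: with a fingertip, push the grip bar on its lid round until the orange lug lines up with the slot between the orange marks in the mill's collar, then press the lid fully home and keep it held down. Do not pinch the lid, lift it out or force it, and leave the paint jars, the brush and the awl where they are. Finish while still holding the lid pressed down.

Things in the scene. Friction and masses are not known exactly. Their poses are not given: they have to be found in the camera images.
- mill: Push-to-run pigment mill, fixed to the table: dark grey housing 117 mm across, white collar on top (bore 104 mm, outside 120 mm, top at z = 132 mm). Origin: centre of its underside, z up, +x towards the black switch pillar (34 mm wide, reaching 76 mm from the axis, top z = 132 mm) with the key slot.
- mill_slot (a point): Middle of the key slot's mouth, 64 mm from the mill's axis along its +x, z = 132 mm. The slot is a radial gap 20 mm wide through collar and pillar, open upwards and outwards, floor at z = 122 mm, an orange mark on either side.
- lid: Teal round lid (about 140 g), loose, sitting in the collar with 1.5 mm play all round, free to turn either way without end. Origin: centre of its underside, z up, +x towards its lug. Flange 116 mm across, flat top 32 mm above the origin. The origin is 120.5 mm above the table when up, 112.5 mm when fully home. It goes down level only with the lug in the slot.
- lid_bar (a point): Middle of the top of the white grip bar, on the lid's axis, 48 mm above the lid's origin. The straight bar runs across the lid's top along the lid's x: 92 mm long, 12 mm thick, 16 mm high, with a small orange mark on top at its lug end. Pushing its side near an end turns the lid, with under 2 N; it stays where it is left.
- lid_lug (a point): Middle of the underside of the orange key lug, 64 mm from the lid's axis along its +x, 12 mm above the lid's origin. Lug 14 mm wide, underside rounded (radius 7 mm), reaching 70 mm from the axis, 12 mm beyond the flange. With the lid up it passes 0.5 mm above the collar; away from the slot it strikes the collar if pressed.
- seal_ring (a joint): Sprung ring under the lid that works the run switch: 0 = up, 0.008 m = fully pressed, against a stop. It lifts the lid again when let go. Pushing the lid down takes about 2 N to start and 7 N at the bottom.
- jar_red: Closed red paint jar with white cap, 62 mm across, 78 mm high; origin at the centre of its underside. To be left alone.
- jar_blue: Closed dark blue paint jar with white cap, 62 mm across, 78 mm high; origin at the centre of its underside. To be left alone.
- brush: Marbling brush lying on the table, 265 mm long along its x, up to 27 mm across at the bristles (+x end), handle 12 mm thick; origin on its underside. To be left alone.
- awl: Marbling awl lying on the table, 165 mm long along its x, wooden handle 16 mm thick at -x, steel needle at +x; origin on its underside. To be left alone.
There are look-alikes about, which are no part of the job. Several things look just like the mill: the one meant starts nearest to the robot's base.

How it is judged:
At the end, for the whole second after the job is handed in: The lug is in the slot (within 7 mm of its middle in plan), the lid is level (within 0.03 rad) and down to within 2 mm of its lowest position with the sprung ring pressed more than 6.5 mm, at rest, and held there by the fingers with more than 3 N (horizontal distance between lid_lug and mill_slot below 0.007 m and z of lid_lug in the frame of mill below 0.1265 m and angle between lid's own z axis and vertical below 0.03 rad and value of joint seal_ring above 0.0065 m and contact force between the fingers and lid above 3 N and linear speed of lid below 0.02 m/s); the arm keeps its last pose, push and grip.
It fails at once if the lid is lifted more than 8 mm out of its place (z of lid in the frame of mill above 0.1285 m).
It fails at once if the lid is pinched or forced (contact forces of the fingers on it over 35 N in all) (contact force between the fingers and lid above 35 N).
It fails at once if a paint jar, the brush or the awl is moved more than 20 mm (distance of any of jar_red, jar_blue, brush, awl from where it was at the start of the episode above 0.02 m).
It also fails if it takes over 54 s, if anything falls off the work surface, if the arm or the gripper's body presses on something with over 40 N, if the wrist force passes 120 N, or if a joint passes its speed limit or range.

ROBOT

A 7-joint arm with a two-finger parallel gripper is mounted at the origin on the work surface. World frame = base frame: x ahead of the robot, y to its left, z up, the work surface at z = 0. Lengths are in m, angles in rad, forces in N, time in s.
With the tool pointing down it reaches from about 0.4 to 0.875 m from the base axis. Payload 4.4 kg.
Tool frame: the origin (TCP) lies midway between the tips of the shut fingers; the grasp point (between the pads) lies 19 mm behind it; z points along the fingers, y is the direction in which the jaws open and shut (so a half turn about z gives the same grasp; the last joint's range is limited). The gripper opens to 85 mm and grips with 20 to 120 N. Pads are 22 mm wide; open, the fingers measure 114 mm over their backs; the gripper's body (76 mm by 85 mm) begins 54 mm behind the grasp point. The pads swing forward as they close: fully open they stand 13 mm farther back than shut.
Start: joints at [-0.066, 0.628, 0.038, 1.517, -0.027, 0.996, -0.02], TCP at [0.65, 0, 0.231] pointing down, gripper open.
Joint ranges: [-3.06, 3.06], [-0.37, 2.12], [-1.25, 1.32], [0.18, 2.47], [-1.1, 4.24], [0.23, 1.98], [-2.94, 2.94]. Speed limits (rad/s): [2.57, 2.57, 3.14, 3.14, 3.14, 3.14, 3.14].

INTERFACE

Orientations are given as a unit quaternion [x, y, z, w].
In Python, from rig import ctrl gives the robot as it stands.
- The arm moves only by the tool jog_arm, never from a script. Its argument "targets" is a list of rows, each a list of 7 numbers: the shift along the world's x, y, z in cm, then the turn, a rotation vector about the world's x, y, z in rad, then the finger opening in cm, from 0 to 8.54. In form: [[tx, ty, tz, rx, ry, rz, hand], ...]. A call has 1 to 5 rows; each row shifts and turns the commanded pose from where the row before left it; what a row does not reach is not made up. A row lasts 1/8 s, in which the tool goes at most 62.5 mm and 10.7 degrees, less where a joint would pass 70% of its speed; a pose out of reach is approached as far as the arm can. A call is refused whole if a number of a shift passes 6.25 or a number of a turn 0.188, either way. A call with a gripper value outside its range is refused whole. The fingers move at their own pace and stop on an object; the grip force is fixed at half the most. Time passes only in rows, so rows that do not move let the fingers close. It gives the time, the measured TCP pose, the force and the opening at its end, in the units of the state.
- ctrl.get_obs(): the state, without advancing time (a new reading comes with each control period).
- ctrl.snapshot(name): name is "scene" or "side" or "wrist"; returns (picture, depth): 420x560x3 uint8, blue, green, red; 420x560 float32, m along the optical axis (not along the pixel's ray), 0 where there is no reading.
- ctrl.camera_params(name): a dict with "intrinsics" (3x3 intrinsics, pixels), "pose" (4x4, takes a point from camera to world coordinates). Camera axes: x right, y down, z forward; pixel columns grow to the right and rows downward; lengths in m; the calibration is good to about 2 mm. A picture is of the moment at which its call begins: read the wrist's pose just before it. camera_params takes no time and is no camera call; for the wrist camera it gives the pose at the moment of the call.
- ctrl.close_job(): hands the job in, once; it reports no verdict.
The state is a dict: "clock": time; "joint_pos": joint angles; "qvel": joint speeds; "joint_torque": joint torques, N m; "tcp_pos": TCP position; "tool_rot": TCP orientation; "force": force on the tool from outside, world axes, zero at the start; "wrist_torque": the same for the moment, N m; "width": finger opening in m.
Only numpy, scipy, OpenCV 4.12 (cv2) and the standard library are available. Lean on these libraries where they do the work, as an engineer would, in place of code of your own. Each camera call takes 0.05 s, during which the arm holds its last target.

## Working session

There is one attempt and no reset: what is moved stays moved. The work goes in short steps, Python scripts to look and compute and a tool call to move; the robot and the scene stay as the last step left them, time stands still between calls to the robot, and variables do not carry over. Pictures are saved under pics/ and viewed, and the job is handed in when it is done.

Besides the shell and the picture viewer there is one more tool, called as name([rows], argument=value, ...), one row to a line, values as JSON. jog_arm: Moves the arm, as the interface text tells. Its arguments: {"type":"object","properties":{"targets":{"type":"array","items":{"type":"array","items":{"type":"number"}}}},"required":["targets"]}

```bash
mkdir -p pics; ls; python3 - <<'E'
from rig import ctrl
import cv2,numpy as np
for n in ["scene","side","wrist"]:
    P=ctrl.camera_params(n); b,d=ctrl.snapshot(n)
    cv2.imwrite(f"pics/{n}0.png",b); np.savez(f"/tmp/{n}0.npz",b=b,d=d,K=P["intrinsics"],T=P["pose"])
    print(n,np.round(P["pose"],3).tolist(),np.round(P["intrinsics"],1).tolist())
print(ctrl.get_obs())
E
```

```text
pics
scene [[0.775, 0.538, -0.331, 0.854], [0.632, -0.659, 0.408, -0.341], [0.001, -0.525, -0.851, 0.847], [0.0, 0.0, 0.0, 1.0]] [[415.3, 0.0, 276.0], [0.0, 415.3, 208.2], [0.0, 0.0, 1.0]]
side [[-0.915, -0.298, 0.271, 0.358], [-0.403, 0.691, -0.6, 0.548], [-0.008, -0.658, -0.753, 0.791], [0.0, 0.0, 0.0, 1.0]] [[418.7, 0.0, 275.4], [0.0, 418.7, 211.6], [0.0, 0.0, 1.0]]
wrist [[1.0, 0.002, -0.001, 0.65], [0.001, -0.945, -0.327, 0.084], [-0.002, 0.327, -0.945, 0.374], [0.0, 0.0, 0.0, 1.0]] [[292.3, 0.0, 280.1], [0.0, 292.3, 204.0], [0.0, 0.0, 1.0]]
{'clock': 0.15, 'joint_pos': array([-0.06579379,  0.62913874,  0.03844825,  1.51811468, -0.02703803,
        0.9962877 , -0.0199953 ]), 'qvel': array([ 0.0014925 , -0.00498183, -0.00097046, -0.00367444, -0.00012986,
        0.00038602, -0.00031713]), 'joint_torque': array([ 2.19518879e-03, -5.63800478e+01,  1.22790758e+00, -1.93650573e+01,
        1.11919764e-02,  7.40401709e-03, -1.44664841e-05]), 'tcp_pos': array([6.49541290e-01, 4.06131858e-05, 2.30604585e-01]), 'tool_rot': array([ 7.07114216e-01,  7.07098984e-01, -4.96973074e-04, -5.15148693e-04]), 'force': array([ 0.03084589, -1.06782162, -0.17005972]), 'wrist_torque': array([ 0.01730084, -0.01120496,  0.00970141]), 'width': 0.08566658447241209}
```

View pics/scene0.png

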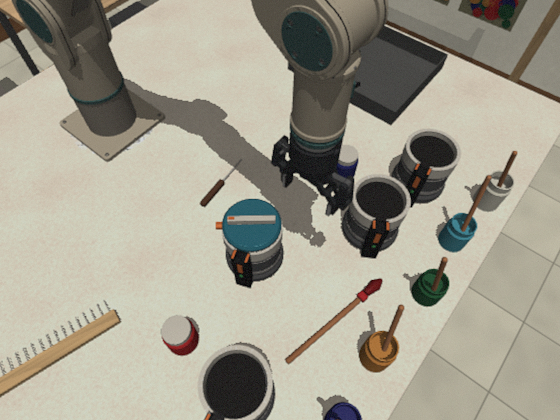

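View pics/side0.png

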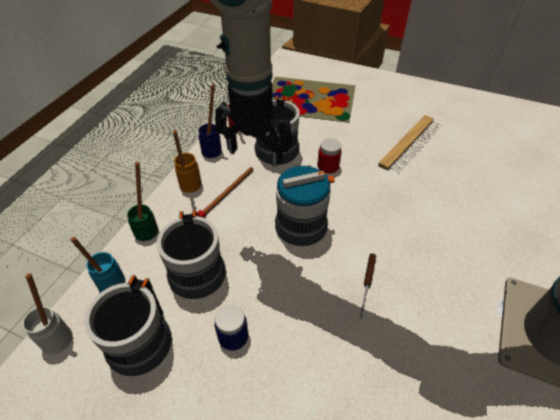

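View pics/wrist0.png

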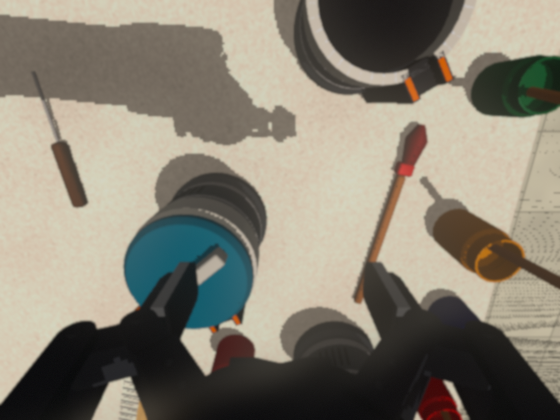

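The mill with the lid is at scene (252,235), its lug at (220,225) and the slot marks near (242,258). The side view has the lid at (303,187) and the lug at (331,178). Next I measure these.

```bash
cat > h.py <<'E'
import numpy as np,cv2
def plane(K,T,uv,z):
    uv=np.atleast_2d(np.asarray(uv,float)); r=np.c_[(uv[:,0]-K[0,2])/K[0,0],(uv[:,1]-K[1,2])/K[1,1],np.ones(len(uv))]@T[:3,:3].T
    o=T[:3,3]; return o+r*((z-o[2])/r[:,2])[:,None]
def pts(K,T,d):
    v,u=np.mgrid[:d.shape[0],:d.shape[1]]
    c=np.stack([(u-K[0,2])/K[0,0]*d,(v-K[1,2])/K[1,1]*d,d],-1); return c@T[:3,:3].T+T[:3,3]
def masks(b):
    h=cv2.cvtColor(b,cv2.COLOR_BGR2HSV)
    return dict(teal=cv2.inRange(h,(90,120,60),(105,255,255)),orange=cv2.inRange(h,(5,170,110),(17,255,255)))
E
python3 - <<'E'
from h import *
for n in ["scene","side","wrist"]:
    z=np.load(f"/tmp/{n}0.npz"); b,d,K,T=[z[k] for k in "bdKT"]
    P=pts(K,T,d)
    for nm,m in masks(b).items():
        nn,l,s,c=cv2.connectedComponentsWithStats(m)
        for i in range(1,nn):
            if s[i,4]<8: continue
            q=P[l==i]; q=q[d[l==i]>0]
            if len(q)==0: continue
            md=np.median(q,0)
            if abs(md[0]-.6)>.2 or abs(md[1]-.0)>.25 or md[2]<.06: continue
            e=f"{nm} {n} px{np.round(c[i])} A{s[i,4]} med{np.round(md,3)} plane132 {np.round(plane(K,T,c[i],.132)[0,:2],3)}"
            if nm=="teal":
                cs=max(cv2.findContours((l==i).astype(np.uint8),0,2)[0],key=cv2.contourArea)
                hull=cv2.convexHull(cs)[:,0]
                w=plane(K,T,hull,.1525)[:,:2].astype(np.float32)
                e+=f" ell {cv2.minEnclosingCircle(w)} {cv2.fitEllipse(w)}"
            print(e)
E
```

```text
teal scene px[252. 226.] A1904 med[ 0.573 -0.071  0.151] plane132 [ 0.565 -0.062] ell ((0.5697128772735596, -0.06673846393823624), 0.05781346932053566) ((0.5696166157722473, -0.06620265543460846), (0.11144107580184937, 0.1143028512597084), 38.31014633178711)
orange scene px[231. 218.] A10 med[ 0.538 -0.087  0.168] plane132 [ 0.52  -0.073]
orange scene px[374. 224.] A16 med[0.748 0.093 0.131] plane132 [0.749 0.094]
orange scene px[218. 225.] A33 med[ 0.518 -0.106  0.145] plane132 [ 0.512 -0.101]
orange scene px[387. 226.] A18 med[0.772 0.108 0.132] plane132 [0.772 0.108]
orange scene px[233. 254.] A22 med[ 0.577 -0.128  0.131] plane132 [ 0.578 -0.129]
orange scene px[247. 258.] A25 med[ 0.602 -0.119  0.131] plane132 [ 0.603 -0.12 ]
teal side px[303. 187.] A1073 med[ 0.561 -0.045  0.153] plane132 [ 0.569 -0.069] ell ((0.5656903386116028, -0.057898782193660736), 0.056856587529182434) ((0.56539386510849, -0.05745901167392731), (0.11119650304317474, 0.11231999844312668), 29.385257720947266)
orange side px[331. 178.] A26 med[ 0.517 -0.103  0.147] plane132 [ 0.521 -0.118]
orange side px[194. 213.] A12 med[0.749 0.096 0.134] plane132 [0.751 0.094]
orange side px[181. 214.] A10 med[0.772 0.111 0.134] plane132 [0.773 0.108]
teal wrist px[191. 266.] A7784 med[ 0.578 -0.045  0.153] plane132 [ 0.566 -0.062] ell ((0.5705223083496094, -0.059454698115587234), 0.05644017457962036) ((0.5699055194854736, -0.05976756289601326), (0.10843894630670547, 0.11267130076885223), 151.6178741455078)
orange wrist px[445.  69.] A166 med[0.773 0.108 0.133] plane132 [0.774 0.108]
orange wrist px[411.  89.] A154 med[0.75  0.094 0.133] plane132 [0.751 0.094]
orange wrist px[236. 319.] A36 med[ 0.605 -0.123  0.133] plane132 [ 0.605 -0.123]
orange wrist px[213. 329.] A21 med[ 0.581 -0.134  0.133] plane132 [ 0.581 -0.136]
```

```bash
python3 - <<'E'
import cv2
a=cv2.imread("pics/scene0.png")[170:310,180:320]; b=cv2.imread("pics/side0.png")[140:260,250:370]
cv2.imwrite("pics/c0.png",cv2.hconcat([cv2.resize(a,(400,400),interpolation=2),cv2.resize(b,(400,400),interpolation=2)]))
E
```

```text
(no output)
```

View pics/c0.png

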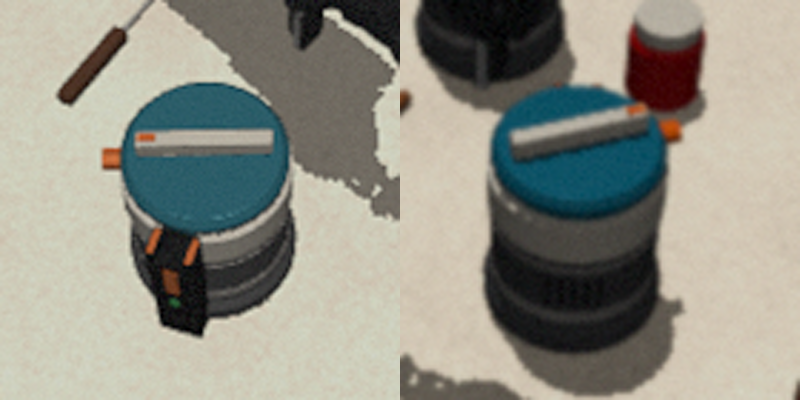

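```bash
cat >> h.py <<'E'
def bar(n,b,d,K,T):
    P=pts(K,T,d); h=cv2.cvtColor(b,cv2.COLOR_BGR2HSV)
    m=(d>0)&(P[...,2]>.160)&(P[...,2]<.175)&(np.hypot(P[...,0]-.569,P[...,1]+.062)<.06)&((b.min(2)>120)|((h[...,0]<18)&(h[...,1]>150)&(h[...,2]>110)))
    nn,l,s,c=cv2.connectedComponentsWithStats(m.astype(np.uint8))
    if nn<2: return None
    i=1+np.argmax(s[1:,4]); v,u=np.nonzero(l==i)
    w=plane(K,T,np.c_[u,v],.1685)[:,:2].astype(np.float32)
    r=cv2.minAreaRect(w); x=cv2.fitLine(w,2,0,.01,.01).ravel()
    return np.round(r[0],4),np.round(r[1],4),np.degrees(np.arctan2(x[1],x[0])),len(u)
E
python3 - <<'E'
from h import *
for n in ["scene","side","wrist"]:
    z=np.load(f"/tmp/{n}0.npz"); b,d,K,T=[z[k] for k in "bdKT"]
    print(n,bar(n,b,d,K,T))
E
```

```text
scene (array([ 0.5675, -0.0633]), array([0.0907, 0.0112]), np.float32(40.237583), 232)
side (array([ 0.5721, -0.0582]), array([0.0761, 0.0108]), np.float32(40.616867), 128)
wrist (array([ 0.5908, -0.0432]), array([0.0288, 0.0107]), np.float32(45.468742), 365)
```

jog_arm([
  [-3,-1.5,0,0,0,0,0],
  [-4,-1.5,0,0,0,0,0],
  [-4,-1.5,0,0,0,0,0],
  [-3.4,-1.5,0,0,0,0,0],
  [0,0,-3,0,0,0,0],
])

```text
clock: 0.78
tcp_pos: [0.5049, -0.0618, 0.2028]
tool_rot: [0.708, 0.706, 0.001, 0.001]
force: [0.5, 0.1, -0.0]
width: 0.0
```

jog_arm([
  [0,0,-2,0,0,0,0],
  [0,0,-1.3,0,0,0,0],
  [0,0,-0.7,0,0,0,0],
  [0,0,0,0,0,0,0],
])

```text
clock: 1.27
tcp_pos: [0.506, -0.0599, 0.1611]
tool_rot: [0.707, 0.707, -0.0, -0.0]
force: [0.6, 0.1, 0.6]
width: 0.0
```

```bash
cat > look.py <<'E'
import sys
from rig import ctrl
from h import *
t=sys.argv[1]; ims=[]
for n in sys.argv[2:]:
    P=ctrl.camera_params(n); b,d=ctrl.snapshot(n); K,T=np.array(P["intrinsics"]),np.array(P["pose"])
    np.savez(f"/tmp/{n}{t}.npz",b=b,d=d,K=K,T=T); print(n,bar(n,b,d,K,T))
    c=T[:3,:3].T@(np.array([.568,-.075,.15])-T[:3,3]); u=K@c/c[2]; x,y=[int(q) for q in u[:2]]
    r=90; x0,y0=max(0,x-r),max(0,y-r); q=b[y0:y0+2*r,x0:x0+2*r]; print("crop",x0,y0)
    ims.append(cv2.resize(q,(400,400),interpolation=2))
    X=pts(K,T,d)
    for nm,m in masks(b).items():
        if nm!="orange": continue
        nn,l,s,cc=cv2.connectedComponentsWithStats(m)
        for i in range(1,nn):
            g=X[l==i][d[l==i]>0]
            if s[i,4]<6 or len(g)==0: continue
            md=np.median(g,0); 
            if np.hypot(md[0]-.568,md[1]+.063)<.09 and md[2]>.1: print("  or",s[i,4],np.round(md,3),"ang",round(float(np.degrees(np.arctan2(md[1]+.063,md[0]-.568))),1))
cv2.imwrite(f"pics/v{t}.png",cv2.hconcat(ims))
o=ctrl.get_obs(); print(o["clock"],np.round(o["tcp_pos"],4),np.round(o["force"],2),o["width"])
E
python3 look.py 1 scene side
```

```text
scene (array([ 0.5674, -0.0632]), array([0.0907, 0.0112]), np.float32(40.20847), 230)
crop 157 137
  or 10 [ 0.537 -0.086  0.168] ang -142.9
  or 31 [ 0.518 -0.106  0.145] ang -139.4
  or 20 [ 0.577 -0.129  0.131] ang -82.1
  or 23 [ 0.603 -0.119  0.132] ang -58.0
side (array([ 0.5721, -0.0583]), array([0.0761, 0.0108]), np.float32(40.726112), 127)
crop 214 88
1.375 [ 0.5065 -0.06    0.1617] [-0.48 -0.54  0.25] 0.00033713748282115734
```

View pics/v1.png

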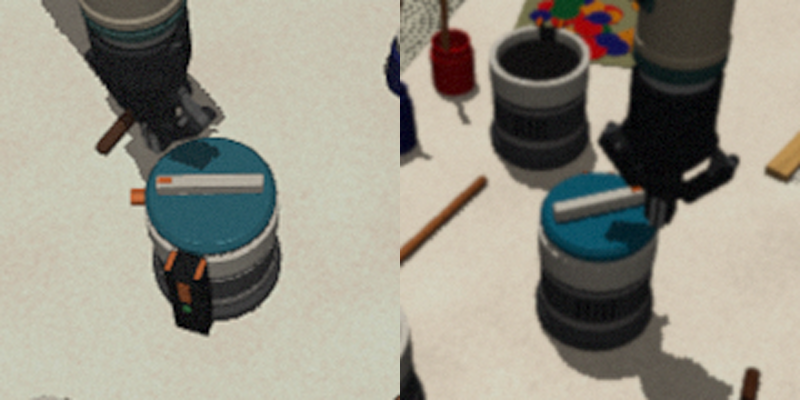

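The scene and side views show the closed tip behind the bar at its lug end, clear of it. I'll lower slightly and push.

jog_arm([
  [0.4,-0.3,-0.3,0,0,0,0],
  [0.5,-0.4,0,0,0,0,0],
  [0.5,-0.5,0,0,0,0,0],
  [0.5,-0.5,0,0,0,0,0],
  [0,0,0,0,0,0,0],
])

```text
clock: 2.0
tcp_pos: [0.5255, -0.0777, 0.1583]
tool_rot: [0.707, 0.707, 0.0, 0.0]
force: [-0.1, 0.8, 0.4]
width: -0.0002
```

```bash
python3 look.py 2 scene side
```

```text
scene (array([ 0.584 , -0.0471]), array([0.0445, 0.0109]), np.float32(49.93711), 109)
crop 157 137
  or 8 [ 0.541 -0.092  0.168] ang -133.5
  or 30 [ 0.526 -0.111  0.144] ang -130.9
  or 20 [ 0.577 -0.129  0.132] ang -82.3
  or 23 [ 0.602 -0.119  0.131] ang -58.8
side (array([ 0.5844, -0.0455]), array([0.0405, 0.0107]), np.float32(49.277775), 65)
crop 214 88
2.1 [ 0.5249 -0.077   0.1582] [ 0.48 -0.08 -0.1 ] 0.00012553471661696462
```

View pics/v2.png

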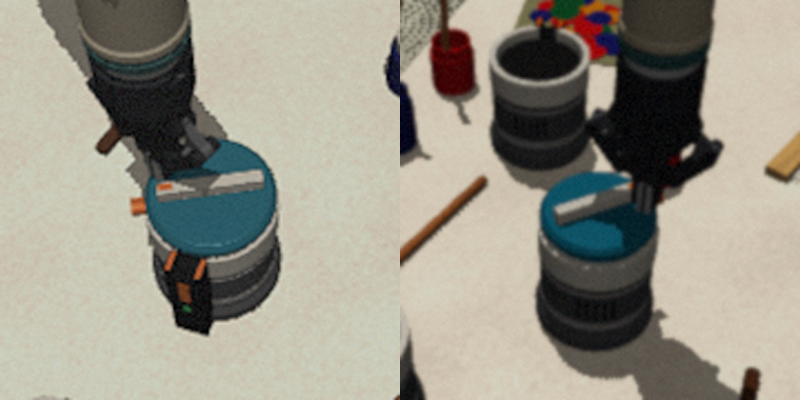

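The lid is turning: the bar is at −130°, with the tip on its side.

jog_arm([
  [0.5,-0.5,0,0,0,0,0],
  [0.5,-0.5,0,0,0,0,0],
  [0.4,-0.5,0,0,0,0,0],
  [0.4,-0.5,0,0,0,0,0],
  [0,0,0,0,0,0,0],
])

```text
clock: 2.72
tcp_pos: [0.5434, -0.0977, 0.1583]
tool_rot: [0.707, 0.707, 0.0, 0.0]
force: [0.3, 0.0, -0.4]
width: 0.0001
```

```bash
python3 look.py 3 scene side
```

```text
scene (array([ 0.5717, -0.0373]), array([0.0336, 0.0101]), np.float32(85.30952), 76)
crop 157 137
  or 40 [ 0.561 -0.128  0.145] ang -96.3
  or 21 [ 0.577 -0.129  0.131] ang -82.2
  or 23 [ 0.603 -0.119  0.132] ang -58.5
side (array([ 0.5705, -0.0455]), array([0.0521, 0.0101]), np.float32(83.6347), 84)
crop 214 88
2.825 [ 0.5429 -0.097   0.1583] [ 0.81 -0.56  0.37] 2.258351759947509e-05
```

View pics/v3.png

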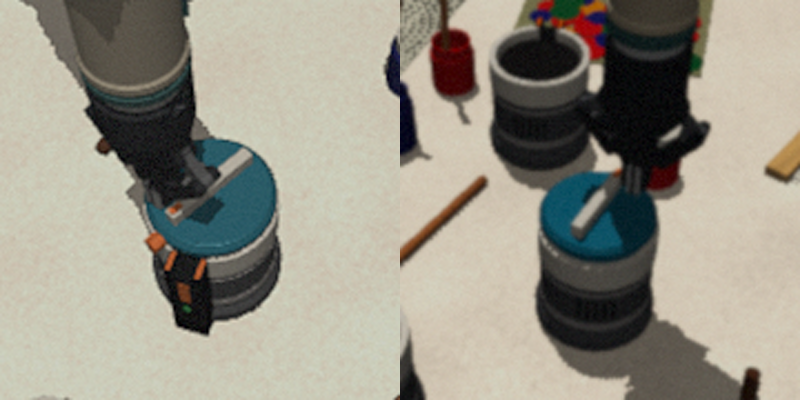

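jog_arm([
  [0.5,-0.4,0,0,0,0,0],
  [0.4,-0.3,0,0,0,0,0],
  [0.4,-0.3,0,0,0,0,0],
  [0,0,0,0,0,0,0],
])

```text
clock: 3.32
tcp_pos: [0.5565, -0.1074, 0.1583]
tool_rot: [0.707, 0.707, 0.0, 0.0]
force: [0.4, 0.3, -0.9]
width: -0.0
```

```bash
python3 look.py 4 scene side
```

```text
scene (array([ 0.5639, -0.0421]), array([0.0102, 0.0452]), np.float32(-78.43429), 107)
crop 157 137
  or 43 [ 0.582 -0.127  0.144] ang -77.8
  or 8 [ 0.58  -0.134  0.132] ang -80.5
  or 22 [ 0.602 -0.119  0.131] ang -58.8
side (array([ 0.5653, -0.0477]), array([0.0103, 0.0581]), np.float32(-76.41029), 90)
crop 214 88
3.425 [ 0.556  -0.1069  0.1582] [-0.33  1.75  0.11] 0.00020728233545578317
```

View pics/v4.png

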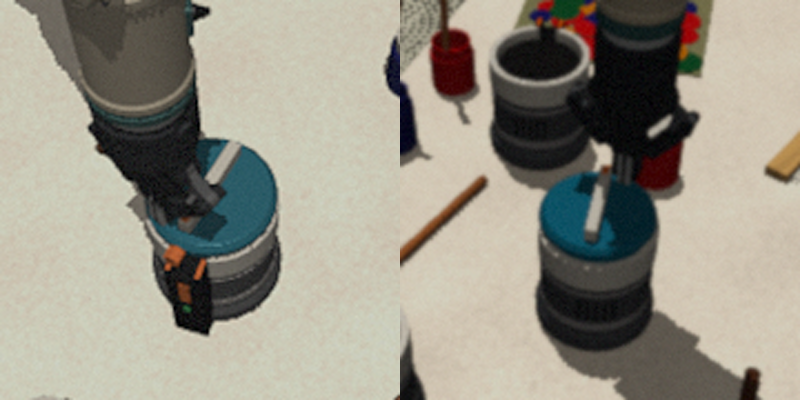

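jog_arm([
  [0.2,0,0,0,0,0,0],
  [0.2,0,0,0,0,0,0],
  [0,0,0,0,0,0,0],
  [-0.8,0,0,0,0,0,0],
  [-1.5,0,0.5,0,0,0,0],
])

```text
clock: 4.05
tcp_pos: [0.536, -0.1069, 0.1631]
tool_rot: [0.707, 0.707, -0.0, -0.0]
force: [-0.5, -0.1, 0.8]
width: 0.0
```

jog_arm([
  [-1.5,1,2,0,0,0,0],
  [-1,2,1,0,0,0,0],
  [0,0,0,0,0,0,0],
])

```text
clock: 4.42
tcp_pos: [0.5116, -0.0746, 0.1943]
tool_rot: [0.706, 0.708, 0.001, 0.0]
force: [-0.1, -0.1, -0.0]
width: 0.0001
```

```bash
python3 look.py 5 scene side
```

```text
scene (array([ 0.5687, -0.0642]), array([0.01  , 0.0909]), np.float32(-73.26396), 211)
crop 157 137
  or 8 [ 0.578 -0.099  0.168] ang -74.3
  or 61 [ 0.585 -0.125  0.144] ang -75.1
  or 22 [ 0.602 -0.118  0.131] ang -58.3
side (array([ 0.5686, -0.0637]), array([0.0106, 0.0901]), np.float32(-73.200584), 140)
crop 214 88
4.525 [ 0.5122 -0.0766  0.1934] [-0.47  0.04 -0.73] 3.8152435997785106e-05
```

View pics/v5.png

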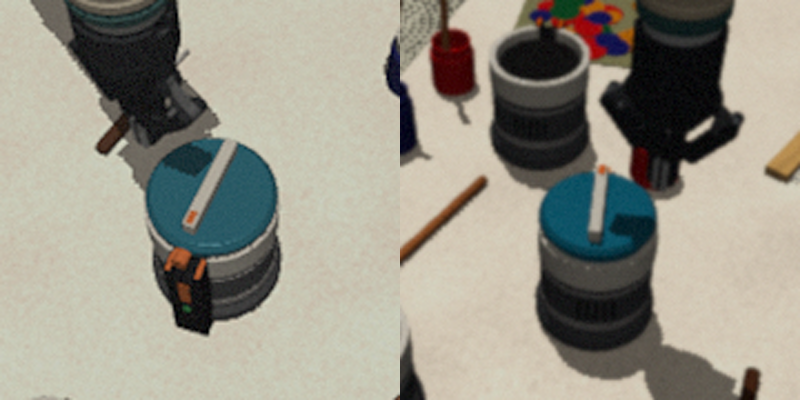

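Both views agree: the bar is at −73.2° and the slot at about −70.5°. One more nudge of about 1.7 mm is needed.

jog_arm([
  [1,-2,-1,0,0,0,0],
  [1.5,-1,-2,0,0,0,0],
  [1.5,0,-0.5,0,0,0,0],
  [0.4,0,0,0,0,0,0],
  [0,0,0,0,0,0,0],
])

```text
clock: 5.15
tcp_pos: [0.5564, -0.1067, 0.1584]
tool_rot: [0.707, 0.707, 0.0, -0.0]
force: [-0.2, -0.2, -0.3]
width: 0.0001
```

jog_arm([
  [0.3,0,0,0,0,0,0],
  [0.2,0,0,0,0,0,0],
  [0,0,0,0,0,0,0],
  [-0.8,0,0,0,0,0,0],
  [-1.5,0,0.5,0,0,0,0],
])

```text
clock: 5.78
tcp_pos: [0.5369, -0.1069, 0.1631]
tool_rot: [0.707, 0.707, -0.0, -0.0]
force: [-0.4, 0.7, 0.1]
width: -0.0
```

jog_arm([
  [-1.5,1,2,0,0,0,0],
  [-1,2,1,0,0,0,0],
  [0,0,0,0,0,0,0],
])

```text
clock: 6.15
tcp_pos: [0.5126, -0.0745, 0.1943]
tool_rot: [0.706, 0.708, 0.001, 0.0]
force: [0.9, -0.6, 0.3]
width: -0.0001
```

```bash
python3 look.py 6 scene side; python3 - <<'E'
import cv2
a=cv2.imread("pics/v6.png")
import numpy as np
b=np.load("/tmp/scene6.npz")["b"][235:285,210:280]; cv2.imwrite("pics/z6.png",cv2.resize(b,None,fx=10,fy=10,interpolation=2))
E
```

```text
scene (array([ 0.5689, -0.064 ]), array([0.0095, 0.0907]), np.float32(-71.86191), 206)
crop 157 137
  or 9 [ 0.579 -0.099  0.168] ang -73.5
  or 65 [ 0.585 -0.125  0.144] ang -74.5
  or 22 [ 0.602 -0.119  0.132] ang -58.8
side (array([ 0.5687, -0.0638]), array([0.0107, 0.0898]), np.float32(-71.72298), 142)
crop 214 88
6.25 [ 0.5132 -0.0766  0.1934] [-0.74 -1.16 -0.61] -9.604389400920616e-05
```

View pics/z6.png

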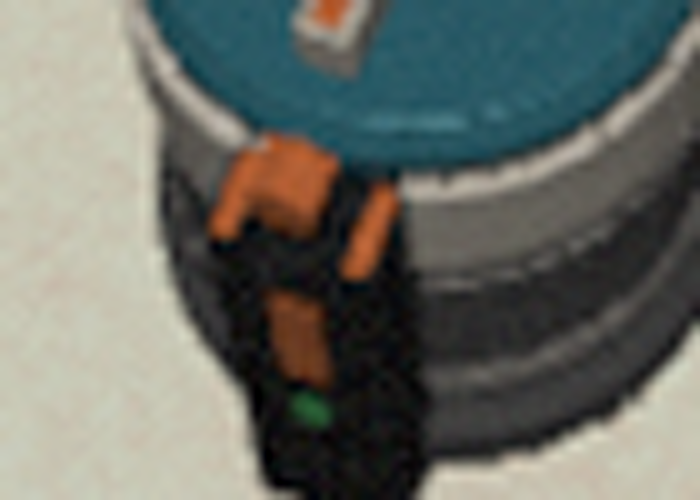

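The zoom shows the lug bottom at about (285,233) and the slot centreline at about (300,232), so the lug is about 2 mm short. One more small nudge.

jog_arm([
  [1,-2,-1,0,0,0,0],
  [1.5,-1,-2,0,0,0,0],
  [1.5,0,-0.5,0,0,0,0],
  [0.6,0,0,0,0,0,0],
  [0,0,0,0,0,0,0],
])

```text
clock: 6.88
tcp_pos: [0.5597, -0.1067, 0.1584]
tool_rot: [0.707, 0.707, 0.0, 0.0]
force: [0.2, -0.3, 0.2]
width: -0.0001
```

jog_arm([
  [0.2,0,0,0,0,0,0],
  [0.15,0,0,0,0,0,0],
  [0,0,0,0,0,0,0],
  [-0.8,0,0,0,0,0,0],
  [-1.5,0,0.5,0,0,0,0],
])

```text
clock: 7.5
tcp_pos: [0.5384, -0.1069, 0.1631]
tool_rot: [0.707, 0.707, -0.0, -0.0]
force: [-0.2, -0.5, 0.5]
width: -0.0001
```

jog_arm([
  [-1.5,1,2,0,0,0,0],
  [-1,2,1,0,0,0,0],
  [0,0,0,0,0,0,0],
])

```text
clock: 7.88
tcp_pos: [0.5141, -0.0745, 0.1943]
tool_rot: [0.706, 0.708, 0.001, 0.0]
force: [-0.7, 0.7, -0.3]
width: -0.0001
```

```bash
python3 look.py 7 scene side wrist; python3 - <<'E'
import cv2
import numpy as np
b=np.load("/tmp/scene7.npz")["b"][235:285,210:280]; b=cv2.resize(b,(400,300),interpolation=2)
w=cv2.resize(np.load("/tmp/wrist7.npz")["b"],(400,300))
cv2.imwrite("pics/z7.png",cv2.hconcat([b,w]))
E
```

```text
scene (array([ 0.5686, -0.0636]), array([0.0101, 0.0907]), np.float32(-69.94349), 209)
crop 157 137
  or 9 [ 0.579 -0.1    0.167] ang -72.9
  or 67 [ 0.587 -0.125  0.143] ang -73.3
  or 22 [ 0.602 -0.12   0.131] ang -58.9
side (array([ 0.5686, -0.0638]), array([0.0107, 0.0895]), np.float32(-70.462296), 141)
crop 214 88
wrist (array([ 0.5688, -0.0629]), array([0.0113, 0.0907]), np.float32(-70.2818), 2418)
crop 266 138
  or 237 [ 0.585 -0.122  0.148] ang -74.0
  or 21 [ 0.606 -0.125  0.133] ang -58.2
  or 37 [ 0.581 -0.134  0.133] ang -79.9
8.025 [ 0.5147 -0.0771  0.1931] [-0.61 -0.57 -0.42] -0.0001639980687939202
```

View pics/z7.png

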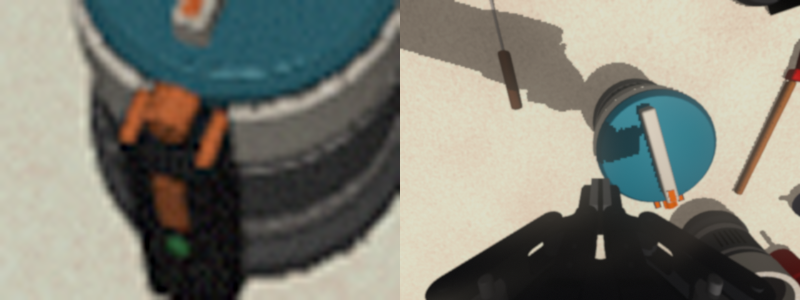

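All three views put the bar at −70.2° with the lug between the marks. Now I move over the bar's middle and press down.

jog_arm([
  [2,0.5,0,0,0,0,0],
  [2,0.4,0,0,0,0,0],
  [1.4,0.2,0,0,0,0,0],
  [0,0,-1.6,0,0,0,0],
  [0,0,0,0,0,0,0],
])

```text
clock: 8.65
tcp_pos: [0.5662, -0.0663, 0.1751]
tool_rot: [0.707, 0.707, -0.002, -0.002]
force: [0.5, -0.8, -0.5]
width: 0.0003
```

jog_arm([
  [0,0,0,0,0,0,0],
  [0,0,-0.3,0,0,0,0],
  [0,0,-0.2,0,0,0,0],
  [0,0,0,0,0,0,0],
])

```text
clock: 9.15
tcp_pos: [0.5684, -0.066, 0.1723]
tool_rot: [0.707, 0.707, -0.0, -0.0]
force: [0.8, 0.2, 0.8]
width: 0.0002
```

Now at (0.5684, −0.066). I'll correct y by 2 mm and go down in small steps.

jog_arm([
  [0,0.2,0,0,0,0,0],
  [0,0,-0.2,0,0,0,0],
  [0,0,-0.2,0,0,0,0],
  [0,0,-0.1,0,0,0,0],
  [0,0,0,0,0,0,0],
])

```text
clock: 9.78
tcp_pos: [0.5686, -0.0639, 0.1674]
tool_rot: [0.707, 0.707, 0.0, 0.0]
force: [-0.3, -0.2, 2.1]
width: -0.0003
```

jog_arm([
  [0,0,-0.2,0,0,0,0],
  [0,0,-0.1,0,0,0,0],
  [0,0,0,0,0,0,0],
])

```text
clock: 10.15
tcp_pos: [0.5686, -0.0639, 0.1644]
tool_rot: [0.707, 0.707, 0.0, 0.0]
force: [-1.0, 0.9, 3.7]
width: -0.0004
```

jog_arm([
  [0,0,-0.2,0,0,0,0],
  [0,0,-0.1,0,0,0,0],
  [0,0,0,0,0,0,0],
])

```text
clock: 10.52
tcp_pos: [0.5686, -0.0639, 0.1615]
tool_rot: [0.707, 0.707, 0.0, 0.0]
force: [-2.1, 0.7, 6.0]
width: 0.0001
```

jog_arm([
  [0,0,-0.1,0,0,0,0],
  [0,0,-0.05,0,0,0,0],
  [0,0,0,0,0,0,0],
])

```text
clock: 10.9
tcp_pos: [0.5686, -0.0639, 0.1605]
tool_rot: [0.707, 0.707, 0.0, 0.0]
force: [-1.9, 1.2, 9.5]
width: 0.0002
```

jog_arm([
  [0,0,-0.04,0,0,0,0],
  [0,0,0,0,0,0,0],
  [0,0,0,0,0,0,0],
])

```text
clock: 11.28
tcp_pos: [0.5687, -0.0639, 0.1606]
tool_rot: [0.707, 0.707, 0.0, 0.0]
force: [-1.9, 0.7, 12.0]
width: 0.0
```

```bash
python3 look.py 8 scene side; python3 - <<'E'
import numpy as np
from h import *
for n in ["scene","side"]:
    z=np.load(f"/tmp/{n}8.npz"); b,d,K,T=[z[k] for k in "bdKT"]; z0=np.load(f"/tmp/{n}7.npz")
    for q in (z0,z):
        P=pts(K,T,q["d"]); m=(masks(q["b"])["teal"]>0)&(q["d"]>0)&(np.hypot(P[...,0]-.5687,P[...,1]+.0637)<.05)&(P[...,2]>.12)
        A=P[m]; c=np.linalg.lstsq(np.c_[A[:,:2]-[.5687,-.0637],np.ones(len(A))],A[:,2],rcond=None)[0]; print(n,"slope,z",np.round(c,4),m.sum())
E
```

```text
scene (array([ 0.5786, -0.0848]), array([0.011 , 0.0042]), np.float32(52.611618), 10)
crop 157 137
  or 8 [ 0.58  -0.098  0.16 ] ang -71.4
  or 71 [ 0.586 -0.125  0.135] ang -73.4
  or 25 [ 0.603 -0.119  0.132] ang -57.9
side None
crop 214 88
11.375 [ 0.5687 -0.064   0.1605] [-2.8   0.56 11.91] 0.00014537752860936727
scene slope,z [-0.0008 -0.0005  0.1516] 1312
scene slope,z [ 0.0008 -0.0021  0.1435] 844
side slope,z [0.0009 0.0024 0.1536] 834
side slope,z [-0.0064  0.0106  0.1457] 458
```

View pics/v8.png

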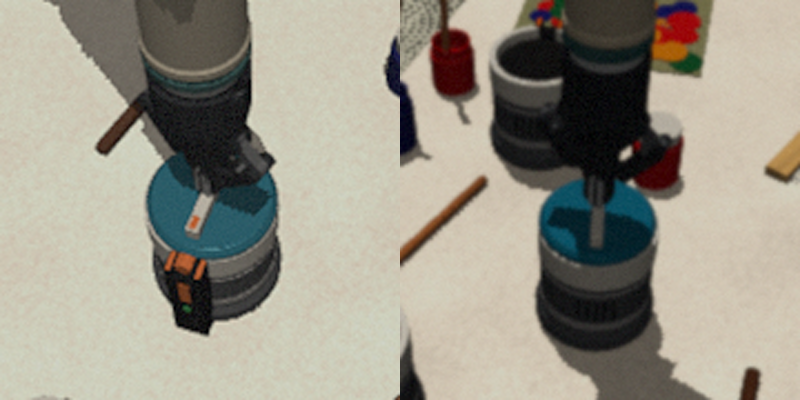

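The lid has dropped 8 mm, is level and sits at the stop, held with 12 N. The lug lies between the marks. Handing in.

```bash
python3 - <<'E'
from rig import ctrl
print(ctrl.close_job())
E
```

```text
the job is handed in; nothing more can be done
None
```

I turned the lid with the closed fingertip on the side of its grip bar, in four pushes, until the lug stood over the slot. Then I pressed the middle of the bar down and handed the job in at about 11.4 s, still holding it; no verdict is reported.

- **Alignment:** before the press, the scene, side and wrist views all put the bar at −70° to −70.5°. The slot was at about −70.4°, with the lug between the orange marks.
- **Depth:** the lid's top came down about 8 mm in both camera views. The fingertip stopped at z = 0.1605 m, which matches the fully home height, and a further small push down only raised the force.
- **Force:** about 12 N downwards, from the wrist sensor, steady over the last readings.
- **Level:** the scene view gives a slope of about 0.002. The side view, partly hidden by the fingers, gives about 0.012. They disagree, but both are under 0.03.
- **Not confirmed:** after the press the fingers hid most of the bar, so I could not measure its angle again. The full drop and the lug seen between the marks are the evidence that it seated. I did not measure the jars, brush and awl again, but the arm passed well clear of them.

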